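Switch off the motor and scrape the offcuts into the catch tray

TASK

Tidy the jeweller's bench: first turn the knob on the white motor control box anticlockwise until it clicks over to off at the red mark. Then take the scraper block and, keeping hold of it, wipe all five metal offcuts off the steel plate, over its open edge and into the blue catch tray, without touching the offcuts with your fingers. Finally stand the scraper back upright in the middle of its rubber pad, lined up with the pad, and leave all other tools where they are.

Things in the scene. Friction and masses are not known exactly. Their poses are not given: they have to be found in the camera images.
- plate (a point): Centre of the upper face, 36 mm above the table, of the steel plate: 170 mm along its x, 200 mm along its y, z up. Wooden fences 12 mm thick, 10 mm above the plate, run along both sides (inner faces x = -85, +85 mm) and the back (inner face y = +100 mm). The edge at y = -100 mm is open; the blue catch tray lies directly below it. Board and tray are one fixed piece.
- tray (a point): Centre of the inner floor of the blue catch tray, 4 mm above the table, 155 mm from the plate's centre along the plate's -y; same axes as the plate. Inside 170 mm along x, 110 mm along y; floor 32 mm below the plate's face; side walls 42 mm, far wall (-y) 48 mm above the floor.
- pad: Black rubber pad, fixed, 130 mm along its x, 60 mm along its y, 6 mm high; origin at the centre of its underside on the table. The scraper stands on it.
- scraper: Scraper block, 0.15 kg, standing on its foot. Orange foot 95 mm (x, its wiping width) x 26 mm (y) x 22 mm high; on it a dark wooden grip 75 mm (x) x 20 mm (y), from 22 to 60 mm height. Origin at the centre of its underside, z up. Grip it across y at about 42 mm height.
- knob_grip (a point): Gripping point on the axis of the black knob, 98 mm above the table, z up, in the middle of the top of the fixed white control box (110 x 120 x 65 mm). Upright bar grip 42 mm along this x, 14 mm along y, 75 to 105 mm above the table, on a disc 44 mm across. A white line on the bar points along -x: at the start to a green mark, when off to the red mark.
- knob (a joint): Knob angle in rad, growing anticlockwise seen from above: 0 = running, 1.2 = off (end stop). A spring detent pushes it away from the middle (0.6) to either end; it takes up to about 0.1 N m.
- chip0: Loose metal offcut on the plate: brass block 18 x 12 x 6 mm; 12 g; origin at the centre of its underside.
- chip1: Loose metal offcut on the plate: copper disc 16 mm across, 6 mm thick; 12 g; origin at the centre of its underside.
- chip2: Loose metal offcut on the plate: brass L-shaped piece 22 x 17 x 6 mm; 12 g; origin at the centre of its underside (of its long arm).
- chip3: Loose metal offcut on the plate: copper square 14 x 14 x 6 mm; 12 g; origin at the centre of its underside.
- chip4: Loose metal offcut on the plate: brass bar 25 x 9 x 7 mm; 12 g; origin at the centre of its underside.
- hammer: Bystander, loose: hammer, 220 mm long, lying behind the board. Origin at its underside.
- brush: Bystander, loose: brush, 170 mm long, lying in front of the board. Origin at its underside.
- band: Bystander, loose: finished silver ring, 22 mm across, 7 mm high, lying flat near the robot. Origin at its underside.
- jar: Bystander, loose: amber jar with black lid, 56 mm across, 60 mm high. Origin at its underside.
- spool: Bystander, loose: white reel, 48 mm across, 34 mm high. Origin at its underside.
- mandrel: Bystander, loose: wooden ring mandrel standing on a round foot 64 mm across, 130 mm high. Origin at its underside.

How it is judged:
By the outcome, as a careful person would: the job done as asked, in the order asked, and still so for the second after the job is handed in, with the robot touching nothing.
It also fails if it takes over 70 s, if anything falls off the work surface, if the arm or the gripper's body presses on something with over 40 N, if the wrist force passes 120 N, or if a joint passes its speed limit or range.

ROBOT

A 6-joint arm with a two-finger parallel gripper is mounted at the origin on the work surface. World frame = base frame: x ahead of the robot, y to its left, z up, the work surface at z = 0. Lengths are in mm, angles in rad, forces in N, time in s.
With the tool pointing down it reaches from about 350 to 975 mm from the base axis. Payload 7.1 kg.
Tool frame: the origin (TCP) lies midway between the tips of the shut fingers; the grasp point (between the pads) lies 19 mm behind it; z points along the fingers, y is the line along which they close (so a half turn about z gives the same grasp; the last joint's range is limited). The gripper opens to 88 mm and grips with 3 to 60 N. Pads are 20 mm wide; open, the fingers measure 115 mm over their backs; the gripper's body (75 mm by 178 mm) begins 61 mm behind the grasp point.
Start: joints at [-1.166, 0.423, 1.63, -0, 1.089, -0.019], TCP at [257.032, -569.683, 195.275] pointing down, gripper open.
Joint ranges: [-3, 3], [-0.9, 2.11], [0.09, 2.58], [-1.31, 4.45], [0.11, 2.69], [-2.54, 2.54]. Speed limits (rad/s): [2.39, 2.39, 3.01, 3.14, 3.14, 3.14].

INTERFACE

Orientations are given as a rotation vector (axis times angle).
In Python, from workcell import get_obs, get_image, camera_params, close_job gives the robot as it stands.
- The arm moves only by the shell command python3 -m creep 'ROWS' [OPENING]. ROWS is a JSON object of lists of equal length, an entry for each row: "delta_pos": the shift along the tool's x, y, z in m, a list of three; "twist": the turn, a rotation vector about the tool's x, y, z in degrees, a list of three. A call has 1 to 20 rows; each row shifts and turns the commanded pose from where the row before left it, along the tool's axes as they then stand; what a row does not reach is not made up. A row lasts 1/12 s, in which the tool goes at most 41.7 mm and 7.16 degrees, less where a joint would pass 70% of its speed; a pose out of reach is approached as far as the arm can. A call with a gripper value outside its range is refused whole. OPENING is the opening, from 0 (shut) to 1 (fully open), set as the call begins (- or left out, the last holds). The fingers move at their own pace and stop on an object; the grip force is fixed at half the most. Time passes only in rows, so rows that do not move let the fingers close. It gives the time, the measured TCP pose, the force, the opening and the grip force at its end, in the units of the state.
- get_obs(): the state, without advancing time (a new reading comes with each control period).
- get_image(name): name is "scene" or "side" or "wrist"; returns (picture, depth): 400x640x3 uint8, red, green, blue; 400x640 float32, mm along the optical axis (not along the pixel's ray), 0 where there is no reading.
- camera_params(name): a dict with "camera_matrix" (3x3 intrinsics, pixels), "extrinsics" (4x4, takes a point from camera to world coordinates). Camera axes: x right, y down, z forward; pixel columns grow to the right and rows downward; lengths in mm; the calibration is good to about 2 mm. A picture is of the moment at which its call begins: read the wrist's pose just before it. camera_params takes no time and is no camera call; for the wrist camera it gives the pose at the moment of the call.
- close_job(): hands the job in; it is judged then, once.
The state is a dict: "t": time; "qpos": joint angles; "qvel": joint speeds; "joint_torque": joint torques, N m; "ee_pos": TCP position; "orientation": TCP orientation; "ft_force": force on the tool from outside, world axes, zero at the start; "moment": the same for the moment, N m; "width": finger opening in mm; "grasp_force": force on a finger pad.
Only numpy, scipy, OpenCV 4.12 (cv2) and the standard library are available. Lean on these libraries where they do the work, as an engineer would, in place of code of your own. Each camera call takes 0.05 s, during which the arm holds its last target. There are 200 camera calls.

## Working session

There is one attempt and no reset: what is moved stays moved. The work goes in short steps, Python scripts to look and compute and a shell command to move; the robot and the scene stay as the last step left them, time stands still between calls to the robot, and variables do not carry over. Pictures are saved under pics/ and viewed, at most 13 in all, crops included, and the job is handed in when it is done.

```bash
mkdir -p pics; ls; python3 - <<'E'
from workcell import *
import cv2,numpy as np
for n in ("scene","side"):
    im,d=get_image(n); cv2.imwrite(f"pics/{n}0.png",im[:,:,::-1]); np.save(f"pics/{n}0.npy",d)
    p=camera_params(n); print(n,p["camera_matrix"],p["extrinsics"])
print(get_obs())
E
```

```text
pics
scene [[477.81716889   0.         324.97402657]
 [  0.         477.81716889 195.59552914]
 [  0.           0.           1.        ]] [[-7.71626451e-01  4.34751877e-01 -4.64309623e-01  1.17489467e+03]
 [ 6.36071729e-01  5.24734965e-01 -5.65743734e-01  7.31502832e+02]
 [-2.31865638e-03 -7.31877054e-01 -6.81432756e-01  9.95308439e+02]
 [ 0.00000000e+00  0.00000000e+00  0.00000000e+00  1.00000000e+00]]
side [[484.84015544   0.         321.5542909 ]
 [  0.         484.84015544 197.68490055]
 [  0.           0.           1.        ]] [[-8.91326650e-01 -3.46742081e-01  2.92073163e-01  1.11601540e+02]
 [-4.53361631e-01  6.81974810e-01 -5.73910786e-01  8.94178127e+02]
 [-1.87519164e-04 -6.43956744e-01 -7.65061878e-01  1.27598803e+03]
 [ 0.00000000e+00  0.00000000e+00  0.00000000e+00  1.00000000e+00]]
{'t': 0.1, 'qpos': array([-1.16597151e+00,  4.23752911e-01,  1.63060137e+00, -9.16537658e-06,
        1.08858777e+00, -1.89992397e-02]), 'qvel': array([-0.00019086, -0.00089665, -0.00159541,  0.00173955, -0.00151785,
        0.00082898]), 'joint_torque': array([-8.93617944e-04, -5.45619535e+01, -2.74324250e+01,  6.44968660e-02,
        1.87881757e-02, -9.37972580e-07]), 'ee_pos': array([ 256.84278263, -569.20368375,  194.59143229]), 'orientation': array([-3.07002228e+00, -6.60498041e-01,  4.18711673e-04]), 'ft_force': array([ 0.4775071 , -0.09329366, -0.16757753]), 'moment': array([-0.00659462, -0.0002859 , -0.02327102]), 'grasp_force': 0.0, 'width': 87.96859141863544}
```

View pics/scene0.png

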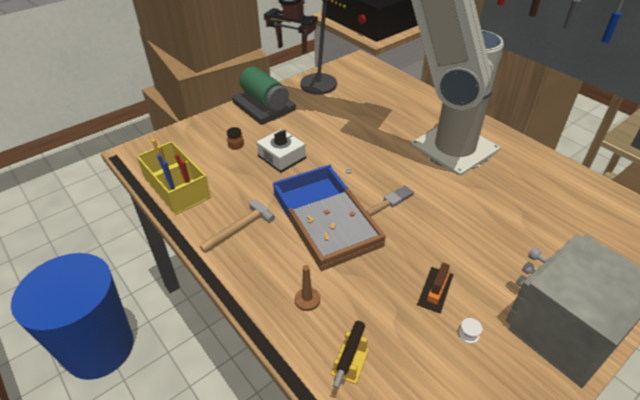

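View pics/side0.png

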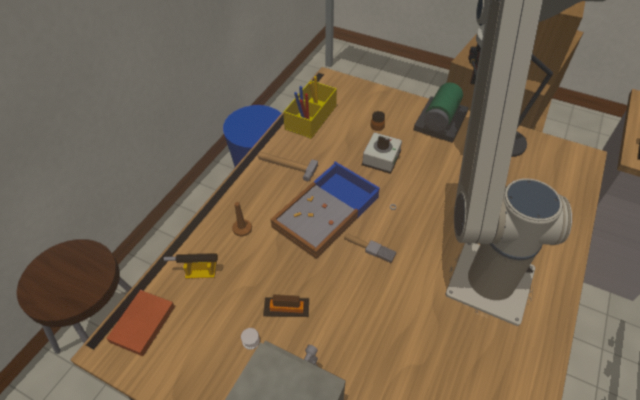

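The scene view shows the control box at (281,148), the board at (328,215) with the tray towards the box, and the scraper on its pad at (436,288). The side view agrees: box (382,150), board (325,210), scraper (287,303). I'll enlarge these next.

```bash
cat > h.py <<'E'
import numpy as np,cv2
from workcell import *
def ray(n,u,v,z=None,P=None):
    """pixel -> world at height z"""
    p=P or camera_params(n); K=p["camera_matrix"];T=p["extrinsics"]
    d=T[:3,:3]@np.linalg.inv(K)@[u,v,1]; o=T[:3,3]
    return o+d*(z-o[2])/d[2]
def proj(n,X,P=None):
    p=P or camera_params(n); X=np.atleast_2d(X); T=np.linalg.inv(p["extrinsics"])
    c=X@T[:3,:3].T+T[:3,3]; q=c@p["camera_matrix"].T; return q[:,:2]/q[:,2:]
E
python3 - <<'E'
from h import *
im,d=get_image("wrist"); 
s=cv2.imread("pics/scene0.png"); t=cv2.imread("pics/side0.png")
R=lambda a,k:cv2.resize(a,None,fx=k,fy=k,interpolation=cv2.INTER_CUBIC)
a=R(s[160:270,265:390],4); b=R(s[120:180,245:315],4); c=R(s[255:320,405:475],4)
out=np.zeros((560,800,3),np.uint8)
out[:440,:500]=a; out[:240,510:790]=b; out[250:510,510:790]=c
cv2.imwrite("pics/c1.png",out); cv2.imwrite("pics/w0.png",im[:,:,::-1])
print(ray("scene",281,148,65),ray("scene",328,215,36),ray("scene",436,288,30),ray("side",382,150,65),ray("side",287,303,30))
E
```

```text
[ 507.19274461 -303.15734904   65.        ] [565.80382153   2.54046965  36.        ] [519.01996068 360.54240145  30.        ] [ 482.71112545 -309.48362186   65.        ] [497.51690918 352.41967732  30.        ]
```

View pics/c1.png

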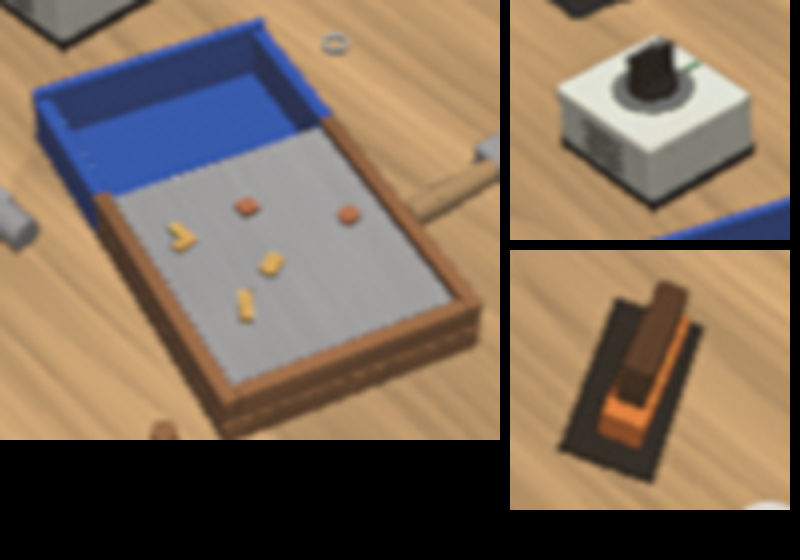

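The crop shows the tray, the plate with five offcuts, the knob's green mark on the right of the box, and the scraper slightly skewed on its pad. Corner pixels can be read from it.

```bash
python3 - <<'E'
from h import *
A=lambda x,y:(265+(x-1.5)/4,160+(y-1.5)/4)
B=lambda x,y:(245+(x-511.5)/4,120+(y-1.5)/4)
C=lambda x,y:(405+(x-511.5)/4,255+(y-251.5)/4)
r=lambda p,z:np.round(ray("scene",*p,z)[:2],1)
print("box",[r(B(*q),65) for q in((557,93),(655,37),(750,97),(652,150))])
print("pad",[r(C(*q),6) for q in((617,297),(704,327),(653,482),(558,450))])
print("grip top",[r(C(*q),60) for q in((660,280),(688,290),(648,383),(620,372))])
print("board outer z46",[r(A(*q),46) for q in((230,403),(479,307))], "tray corners far z52",[r(A(*q),52) for q in((35,95),(264,22))])
print("plate inner z36",[r(A(*q),36) for q in((232,385),(452,300),(118,195),(325,122))])
for q in((246,306),(271,264),(182,238),(247,206),(348,215)): print("chip",r(A(*q),40))
E
```

```text
box [array([ 552.7, -376.4]), array([ 445.8, -389.5]), array([ 435.6, -272.2]), array([ 536.7, -266.7])]
pad [array([459.2, 297.9]), array([434.7, 350.1]), array([549.8, 405.7]), array([576.9, 353.9])]
grip top [array([467.4, 329.7]), array([460.2, 346. ]), array([533.4, 376.6]), array([540.1, 360.6])]
board outer z46 [array([687.5, 125.4]), array([507.6, 167.8])] tray corners far z52 [array([ 616.6, -191. ]), array([ 430.2, -147.8])]
plate inner z36 [array([671.9, 108.3]), array([510.1, 145.7]), array([623.5, -79.9]), array([458. , -43.6])]
chip [623.3  63.8]
chip [585.3  44.8]
chip [617.  -13.8]
chip [562.   -9.2]
chip [512.9  43.1]
```

```bash
cat >> h.py <<'E'
from scipy.spatial.transform import Rotation as Ro
def go(pos,yaw=None):
    """print tool-frame delta (mm, before any turn) and z turn (deg) to reach pos with tool y axis at world yaw(deg, mod 180)"""
    o=get_obs(); R=Ro.from_rotvec(o["orientation"]).as_matrix()
    y=np.degrees(np.arctan2(R[1,1],R[0,1])); print("now",o["ee_pos"].round(1),"yaw_y %.2f tilt %.2f"%(y,np.degrees(np.arccos(-R[2,2]))),"q6 %.2f"%o["qpos"][5],"t %.1f"%o["t"])
    print("delta tool mm",(R.T@(np.array(pos)-o["ee_pos"])).round(1))
    if yaw is not None: print("twist z deg %.2f"%(-((yaw-y+90)%180-90)))
    tx=np.cross([0,0,-1.],[0,1,0]); err=R.T@np.cross(R[:,2],[0,0,-1]); print("tilt fix xy deg",np.degrees(err).round(2)[:2])
E
python3 - <<'E'
from h import *
print("grinder",ray("side",443,105,50),"lamp",ray("side",512,143,10),"mark",ray("scene",245+(693-511.5)/4,120+(66-1.5)/4,65))
T=camera_params("wrist")["extrinsics"]; o=get_obs(); R=Ro.from_rotvec(o["orientation"]).as_matrix()
print("cam in tool",(R.T@(T[:3,3]-o["ee_pos"])).round(1),(R.T@T[:3,:3]).round(2),camera_params("wrist")["camera_matrix"])
print(R.round(3)); go([490,-326,330],90)
E
```

```text
grinder [ 369.57879867 -667.58908821   50.        ] lamp [  76.99140658 -621.18048702   10.        ] mark [ 445.76879359 -335.84998018   65.        ]
cam in tool [  69.3    0.6 -189.9] [[-0.   -0.97 -0.25]
 [ 1.   -0.   -0.  ]
 [ 0.   -0.25  0.97]] [[296.55663649   0.         321.02813458]
 [  0.         296.55663649 203.62742325]
 [  0.           0.           1.        ]]
[[ 0.912  0.411 -0.   ]
 [ 0.411 -0.912  0.001]
 [ 0.    -0.001 -1.   ]]
now [ 256.9 -569.3  194.7] yaw_y -65.72 tilt 0.06 q6 -0.02 t 0.1
delta tool mm [ 312.6 -126.1 -135.1]
twist z deg 24.28
tilt fix xy deg [-0.06 -0.  ]
```

```bash
python3 -m creep '{"delta_pos":[[0.0223,-0.009,-0.008],[0.0223,-0.009,-0.008],[0.0223,-0.009,-0.008],[0.0223,-0.009,-0.008],[0.0223,-0.009,-0.008],[0.0223,-0.009,-0.008],[0.0223,-0.009,-0.008],[0.0223,-0.009,-0.008],[0.0223,-0.009,-0.008],[0.0223,-0.009,-0.008],[0.0223,-0.009,-0.008],[0.0223,-0.009,-0.008],[0.0223,-0.009,-0.008],[0.0223,-0.009,-0.008],[0,0,0],[0,0,0]],"twist":[[0,0,0],[0,0,0],[0,0,0],[0,0,0],[0,0,0],[0,0,0],[0,0,0],[0,0,0],[0,0,0],[0,0,0],[0,0,0],[0,0,0],[0,0,0],[0,0,0],[0,0,0],[0,0,0]]}' 1; python3 - <<'E'
from h import *
import json
P=camera_params("wrist"); im,d=get_image("wrist"); cv2.imwrite("pics/w1.png",im[:,:,::-1]); np.savez("pics/w1.npz",d=d,K=P["camera_matrix"],T=P["extrinsics"])
go([490,-326,330],97)
E
```

```text
t: 1.48
ee_pos: [490.4, -325.8, 307.4]
orientation: [3.07, 0.664, 0.0]
ft_force: [0.3, -0.3, 0.0]
width: 88.1
grasp_force: 0.0
now [ 489.5 -326.3  306.9] yaw_y -65.66 tilt 0.04 q6 0.54 t 1.5
delta tool mm [  0.5  -0.1 -23.1]
twist z deg 17.34
tilt fix xy deg [-0.02  0.04]
```

View pics/w1.png

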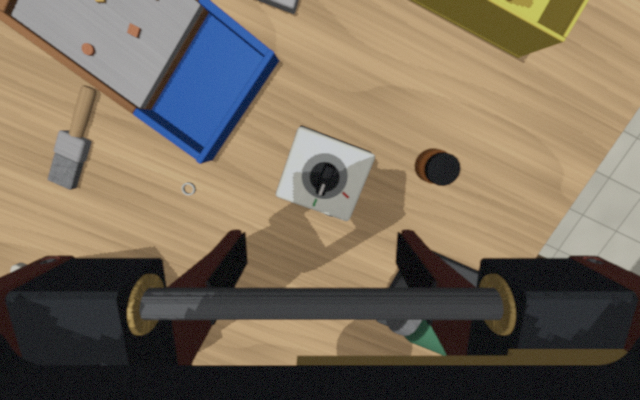

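Wrist view: the box top has corners at about (300,126), (374,152), (352,220) and (277,193). The bar grip points at the green mark (315,203), the red mark is at (346,195), and the disc is near (325,176).

```bash
python3 - <<'E'
from h import *
z=np.load("pics/w1.npz"); P={"camera_matrix":z["K"],"extrinsics":z["T"]}
c=[ray("wrist",*q,65,P)[:2].round(1) for q in((300,126),(374,152),(352,220),(277,193))]; print(c,np.mean(c,0))
for i in range(4): v=c[(i+1)%4]-c[i]; print(np.linalg.norm(v).round(1),np.degrees(np.arctan2(v[1],v[0])).round(1))
for q in((315,203),(346,195)):
  v=ray("wrist",*q,65,P)[:2]-np.mean(c,0); print("mark",np.degrees(np.arctan2(v[1],v[0])))
im=cv2.imread("pics/w1.png"); d=z["d"]
# knob top points by depth
K=z["K"];T=z["T"]; v,u=np.mgrid[120:230,270:385]; D=d[120:230,270:385]
X=np.stack([(u-K[0,2])/K[0,0]*D,(v-K[1,2])/K[1,1]*D,D],-1)@T[:3,:3].T+T[:3,3]
m=(X[...,2]>98)&(X[...,2]<112); p=X[m]; mn,sz,a=cv2.minAreaRect(p[:,:2].astype(np.float32)); print("knob",m.sum(),mn,sz,a,p[:,2].max())
m=(abs(X[...,2]-65)<4); p=X[m]; print("box",cv2.minAreaRect(p[:,:2].astype(np.float32)),np.median(p[:,2]))
cv2.imwrite("pics/c2.png",cv2.resize(im[120:228,268:384],None,fx=5,fy=5,interpolation=cv2.INTER_CUBIC))
E
```

```text
[array([ 541.7, -270.4]), array([ 552.3, -381.9]), array([ 446.7, -397.8]), array([ 438.7, -277.4])] [ 494.85  -331.875]
112.0 -84.6
106.8 -171.4
120.7 93.8
103.2 3.9
mark -175.780087337847
mark -112.12188484486163
knob 316 (491.9328308105469, -331.2616882324219) (41.04192352294922, 13.95191478729248) 3.709784507751465 108.58878407461668
box ((491.80535888671875, -331.3381042480469), (109.6949691772461, 119.44690704345703), 3.9757068157196045) 65.44571388122398
```

```bash
python3 -m creep '{"delta_pos":[[0,0.0055,0.02],[0,0,0.025],[0,0,0.025],[0,0,0.025],[0,0,0.025],[0,0,0.025],[0,0,0.02],[0,0,0.01],[0,0,0],[0,0,0]],"twist":[[0,0,4.1],[0,0,4.1],[0,0,4.1],[0,0,4.1],[0,0,4.1],[0,0,0],[0,0,0],[0,0,0],[0,0,0],[0,0,0]]}' 1; python3 -c "
from h import *
go([491.9,-331.3,79],93.8)"
```

```text
t: 2.37
ee_pos: [491.5, -332.0, 132.1]
orientation: [-3.139, -0.102, 0.001]
ft_force: [0.6, -0.7, 0.2]
width: 87.4
grasp_force: 0.0
now [ 491.5 -332.   132.1] yaw_y -86.27 tilt 0.05 q6 0.89 t 2.4
delta tool mm [ 0.5 -0.6 53.1]
twist z deg -0.07
tilt fix xy deg [-0.03  0.05]
```

```bash
python3 -m creep '{"delta_pos":[[0.0005,-0.0005,0.02],[0,0,0.02],[0,0,0.013],[0,0,0]],"twist":[[0,0,0],[0,0,0],[0,0,0],[0,0,0]]}' 1 && python3 -m creep '{"delta_pos":[[0,0,0],[0,0,0],[0,0,0],[0,0,0],[0,0,0],[0,0,0],[0,0,0],[0,0,0]],"twist":[[0,0,0],[0,0,0],[0,0,0],[0,0,0],[0,0,0],[0,0,0],[0,0,0],[0,0,0]]}' 0
```

```text
t: 2.7
ee_pos: [491.5, -330.5, 78.0]
orientation: [-3.138, -0.103, 0.003]
ft_force: [-0.0, -0.4, -0.7]
width: 87.9
grasp_force: 0.0
t: 3.37
ee_pos: [492.6, -331.0, 79.4]
orientation: [3.14, 0.104, 0.0]
ft_force: [-1.0, 0.8, 0.2]
width: 38.0
grasp_force: 0.0
```

```bash
python3 -m creep '{"delta_pos":[[0,0,0],[0,0,0],[0,0,0],[0,0,0],[0,0,0],[0,0,0]],"twist":[[0,0,0],[0,0,0],[0,0,0],[0,0,0],[0,0,0],[0,0,0]]}' 0 && python3 -m creep '{"delta_pos":[[0,0,0],[0,0,0],[0,0,0],[0,0,0],[0,0,0],[0,0,0],[0,0,0],[0,0,0],[0,0,0],[0,0,0],[0,0,0],[0,0,0],[0,0,0],[0,0,0],[0,0,0]],"twist":[[0,0,-5.3],[0,0,-5.3],[0,0,-5.3],[0,0,-5.3],[0,0,-5.3],[0,0,-5.3],[0,0,-5.3],[0,0,-5.3],[0,0,-5.3],[0,0,-5.3],[0,0,-5.3],[0,0,-5.3],[0,0,-5.2],[0,0,0],[0,0,0]]}' 0;  python3 -c "
from h import *
go([491.9,-331.3,79],162.5);o=get_obs();print(o['moment'],o['ft_force'],o['width'])"
```

```text
t: 3.87
ee_pos: [492.5, -330.9, 79.3]
orientation: [3.14, 0.104, 0.0]
ft_force: [0.5, -0.2, 0.3]
width: 1.0
grasp_force: 0.0
t: 5.12
ee_pos: [492.5, -330.9, 79.3]
orientation: [-2.535, -1.856, -0.0]
ft_force: [1.1, 0.2, -0.1]
width: -0.0
grasp_force: 0.0
now [ 492.5 -330.9   79.3] yaw_y -17.58 tilt 0.00 q6 -0.30 t 5.1
delta tool mm [-0.5 -0.5  0.3]
twist z deg -0.08
tilt fix xy deg [ 0. -0.]
[-0.00278972 -0.03901152  0.00582242] [ 1.14127943  0.17356498 -0.07451252] -0.01750523332006511
```

```bash
python3 - <<'E'
from h import *
o=[]
for n,b in (("scene",(80,185,225,345)),("side",(90,195,330,450)),("wrist",None)):
    im,d=get_image(n); im=im[:,:,::-1]
    if b: im=cv2.resize(im[b[0]:b[1],b[2]:b[3]],(400,320),interpolation=cv2.INTER_CUBIC)
    else: im=cv2.resize(im,(400,250))
    o.append(im)
out=np.zeros((570,800,3),np.uint8); out[:320,:400]=o[0]; out[:320,400:]=o[1]; out[320:,:400]=o[2]
cv2.imwrite("pics/k1.png",out)
E
```

```text
(no output)
```

View pics/k1.png

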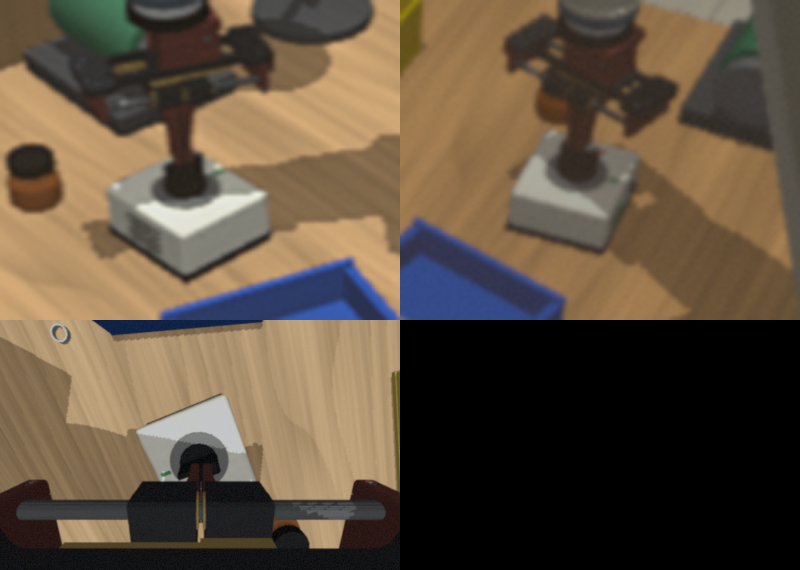

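The views show the fingers shut near the knob top, with the bar apparently still pointing at the green mark. I'll check the geometry against depth.

```bash
cat >> h.py <<'E'
def cloud(n):
    P=camera_params(n); im,d=get_image(n); K=P["camera_matrix"];T=P["extrinsics"]
    v,u=np.mgrid[:400,:640]
    X=np.stack([(u-K[0,2])/K[0,0]*d,(v-K[1,2])/K[1,1]*d,d],-1)@T[:3,:3].T+T[:3,3]
    X[d==0]=np.nan; return im,X
E
python3 - <<'E'
from h import *
for n in("scene","side","wrist"):
    im,X=cloud(n); print(n)
    for z in range(70,150,8):
        m=(abs(X[...,2]-z)<4)&(np.hypot(X[...,0]-492,X[...,1]+331)<35); p=X[m]; c=im[m]
        if len(p)>2: print(z,len(p),np.percentile(p[:,:2],[5,95],axis=0).round(0).tolist(),c.mean(0).round())
go([491.9,-331.3,79],162.5)
E
```

```text
scene
70 87 [[462.0, -356.0], [519.0, -302.0]] [87. 85. 81.]
78 49 [[474.0, -333.0], [510.0, -311.0]] [41. 35. 30.]
86 23 [[474.0, -330.0], [512.0, -324.0]] [41. 36. 31.]
94 24 [[473.0, -333.0], [512.0, -323.0]] [48. 43. 38.]
102 30 [[473.0, -340.0], [511.0, -324.0]] [61. 54. 47.]
110 19 [[474.0, -334.0], [506.0, -320.0]] [76. 61. 50.]
118 16 [[490.0, -339.0], [504.0, -320.0]] [75. 54. 43.]
126 13 [[490.0, -339.0], [504.0, -319.0]] [76. 55. 43.]
134 13 [[490.0, -337.0], [504.0, -320.0]] [78. 55. 43.]
142 17 [[486.0, -330.0], [505.0, -319.0]] [74. 53. 41.]
side
70 75 [[463.0, -345.0], [521.0, -301.0]] [77. 71. 65.]
78 38 [[470.0, -328.0], [507.0, -307.0]] [52. 44. 37.]
86 19 [[471.0, -332.0], [508.0, -319.0]] [53. 45. 37.]
94 19 [[470.0, -329.0], [507.0, -319.0]] [52. 44. 36.]
102 26 [[471.0, -335.0], [509.0, -322.0]] [64. 55. 48.]
110 15 [[470.0, -341.0], [497.0, -318.0]] [69. 55. 46.]
118 13 [[482.0, -340.0], [500.0, -316.0]] [67. 50. 39.]
126 15 [[483.0, -331.0], [501.0, -318.0]] [64. 47. 38.]
134 10 [[481.0, -334.0], [502.0, -317.0]] [71. 52. 39.]
142 15 [[482.0, -331.0], [504.0, -316.0]] [65. 47. 37.]
wrist
70 2754 [[461.0, -353.0], [522.0, -300.0]] [ 98. 100.  98.]
78 1087 [[475.0, -325.0], [508.0, -311.0]] [20. 21. 22.]
86 222 [[473.0, -326.0], [511.0, -323.0]] [12. 12. 13.]
94 215 [[473.0, -326.0], [511.0, -323.0]] [12. 12. 13.]
102 583 [[472.0, -334.0], [511.0, -323.0]] [24. 23. 24.]
110 207 [[475.0, -332.0], [507.0, -318.0]] [50. 39. 37.]
118 179 [[489.0, -323.0], [504.0, -318.0]] [41. 23. 22.]
126 232 [[489.0, -324.0], [504.0, -318.0]] [40. 23. 21.]
134 222 [[489.0, -323.0], [505.0, -318.0]] [41. 24. 21.]
142 323 [[488.0, -325.0], [505.0, -318.0]] [43. 27. 25.]
now [ 492.5 -330.9   79.3] yaw_y -17.47 tilt 0.00 q6 -0.31 t 5.4
delta tool mm [-0.6 -0.5  0.3]
twist z deg 0.03
tilt fix xy deg [-0. -0.]
```

The bar hasn't moved: it still spans x 473–511. The shut fingertips end just above its top at z≈106, so the true tips sit well above the reported TCP. I'll lift and measure the offset.

```bash
python3 -m creep '{"delta_pos":[[0,0,-0.03],[0,0,-0.03],[0,0,-0.02],[0,0,0],[0,0,0]],"twist":[[0,0,0],[0,0,0],[0,0,0],[0,0,0],[0,0,0]]}' 0; python3 - <<'E'
from h import *
o=get_obs(); R=Ro.from_rotvec(o["orientation"]).as_matrix(); print(o["ee_pos"],o["width"])
for n in("scene","side","wrist"):
    im,X=cloud(n); Y=(X-o["ee_pos"])@R
    m=(abs(Y[...,0])<25)&(abs(Y[...,1])<40)&(Y[...,2]<-2+0*Y[...,2])&(Y[...,2]>-90); p=Y[m]
    h=np.sort(p[:,2])[::-1]; print(n,"lowest tool z",h[:12:3].round(1))
    for a in range(-60,0,6):
        q=p[abs(p[:,2]-a)<3]
        if len(q)>3: print(a,len(q),q[:,:2].min(0).round(),q[:,:2].max(0).round())
E
```

```text
t: 5.83
ee_pos: [493.1, -331.3, 160.3]
orientation: [2.531, 1.857, 0.001]
ft_force: [0.7, 0.3, 0.0]
width: 0.5
grasp_force: 0.0
[ 493.144543   -331.34688047  160.33579178] 0.4723165826194937
scene lowest tool z [-26.7 -31.3 -32.8 -33.7]
-60 11 [  4. -11.] [14. 11.]
-54 17 [-10.  -6.] [12. 11.]
-48 11 [-1. -8.] [12. 10.]
-42 10 [ 0. -8.] [14. 11.]
-36 17 [-9. -8.] [14. 10.]
-30 6 [ 2. -7.] [12.  9.]
side lowest tool z [-24.7 -28.1 -32.4 -33.8]
-60 15 [ -2. -12.] [15. 10.]
-54 6 [-10. -11.] [15.  8.]
-48 17 [-11. -13.] [18.  6.]
-42 7 [ -5. -11.] [12.  5.]
-36 15 [-10. -13.] [15.  6.]
-30 6 [ 10. -12.] [12.  4.]
wrist lowest tool z [-24.5 -25.4 -25.5 -25.9]
-60 236 [  9. -11.] [12. 10.]
-54 167 [ 10. -10.] [12.  9.]
-48 183 [ 6. -9.] [12.  8.]
-42 156 [ 10. -10.] [12.  8.]
-36 131 [ 10. -10.] [12.  8.]
-30 115 [10. -9.] [12.  8.]
-24 23 [10. -8.] [12.  7.]
```

True fingertips are about 26 mm behind the reported TCP, and centred laterally. So reported z = grasp height − 45. Now redo the grasp, turning back with the fingers open.

```bash
python3 -m creep '{"delta_pos":[[0,0,0],[0,0,0],[0,0,0],[0,0,0],[0,0,0],[0,0,0],[0,0,0],[0,0,0],[0,0,0],[0,0,0],[0,0,0],[0,0,0],[0,0,0],[0,0,0.02],[0,0,0.02],[0,0,0],[0,0,0]],"twist":[[0,0,5.3],[0,0,5.3],[0,0,5.3],[0,0,5.3],[0,0,5.3],[0,0,5.3],[0,0,5.3],[0,0,5.3],[0,0,5.3],[0,0,5.3],[0,0,5.3],[0,0,5.3],[0,0,5.2],[0,0,0],[0,0,0],[0,0,0],[0,0,0]]}' 1;  python3 -c "
from h import *
go([491.9,-331.3,53],93.8)"
```

```text
t: 7.4
ee_pos: [491.1, -330.0, 117.3]
orientation: [-3.137, -0.103, 0.006]
ft_force: [0.9, 0.1, 0.3]
width: 87.5
grasp_force: 0.0
now [ 491.1 -330.   117.3] yaw_y -86.22 tilt 0.27 q6 0.89 t 7.4
delta tool mm [ 0.9  1.6 64.3]
twist z deg -0.02
tilt fix xy deg [-0.17  0.21]
```

```bash
python3 -m creep '{"delta_pos":[[0,0,0.02],[0,0,0.02],[0,0,0.02],[0,0,0.006],[0,0,0],[0,0,0]],"twist":[[0,0,0],[0,0,0],[0,0,0],[0,0,0],[0,0,0],[0,0,0]]}' 1 && python3 -m creep '{"delta_pos":[[0,0,0],[0,0,0],[0,0,0],[0,0,0],[0,0,0],[0,0,0],[0,0,0],[0,0,0],[0,0,0],[0,0,0],[0,0,0],[0,0,0]],"twist":[[0,0,0],[0,0,0],[0,0,0],[0,0,0],[0,0,0],[0,0,0],[0,0,0],[0,0,0],[0,0,0],[0,0,0],[0,0,0],[0,0,0]]}' 0
```

```text
t: 7.9
ee_pos: [492.9, -331.2, 54.0]
orientation: [3.14, 0.104, 0.001]
ft_force: [0.3, 0.2, -0.4]
width: 87.7
grasp_force: 0.0
t: 8.9
ee_pos: [492.5, -330.8, 53.2]
orientation: [-3.14, -0.104, 0.0]
ft_force: [0.8, -0.7, -0.4]
width: 13.5
grasp_force: 30.0
```

Gripped (13.5 mm, 30 N). Turn anticlockwise.

```bash
python3 -m creep '{"delta_pos":[[0,0,0],[0,0,0],[0,0,0],[0,0,0],[0,0,0],[0,0,0],[0,0,0],[0,0,0],[0,0,0],[0,0,0],[0,0,0],[0,0,0],[0,0,0],[0,0,0],[0,0,0]],"twist":[[0,0,-5.3],[0,0,-5.3],[0,0,-5.3],[0,0,-5.3],[0,0,-5.3],[0,0,-5.3],[0,0,-5.3],[0,0,-5.3],[0,0,-5.3],[0,0,-5.3],[0,0,-5.3],[0,0,-5.3],[0,0,-5.3],[0,0,0],[0,0,0]]}' 0;  python3 -c "
from h import *
go([491.9,-331.3,53],162.5);o=get_obs();print(o['moment'],o['ft_force'],o['width'],o['grasp_force'])"
```

```text
t: 10.15
ee_pos: [491.0, -329.0, 53.2]
orientation: [-2.527, -1.859, 0.001]
ft_force: [-3.9, 7.1, 7.2]
width: 14.2
grasp_force: 30.0
now [ 491.  -329.    53.2] yaw_y -17.31 tilt 0.27 q6 -0.31 t 10.2
delta tool mm [-2.   1.5  0.2]
twist z deg 0.19
tilt fix xy deg [-0.23 -0.13]
[1.20469102 0.54472152 0.03620058] [-3.92865794  7.0896023   7.17261018] 14.221811096070534 29.996720552444458
```

```bash
python3 -m creep '{"delta_pos":[[0,0,0],[0,0,0],[0,0,0],[0,0,0],[0,0,0],[0,0,0],[0,0,-0.02],[0,0,-0.04],[0,0,-0.04]],"twist":[[0,0,0],[0,0,0],[0,0,0],[0,0,0],[0,0,0],[0,0,0],[0,0,0],[0,0,0],[0,0,0]]}' 1 && python3 -m creep '{"delta_pos":[[0.025,-0.0037,-0.016],[0.025,-0.0037,-0.016],[0.025,-0.0037,-0.016],[0.025,-0.0037,-0.016],[0.025,-0.0037,-0.016],[0.025,-0.0037,-0.016],[0.025,-0.0037,-0.016],[0.025,-0.0037,-0.016],[0.025,-0.0037,-0.016],[0.025,-0.0037,-0.016],[0.025,-0.0037,-0.016],[0.025,-0.0037,-0.016],[0,0,0],[0,0,0],[0,0,0]],"twist":[[0,0,0],[0,0,0],[0,0,0],[0,0,0],[0,0,0],[0,0,0],[0,0,0],[0,0,0],[0,0,0],[0,0,0],[0,0,0],[0,0,0],[0,0,0],[0,0,0],[0,0,0]]}' 1; python3 - <<'E'
from h import *
im,X=cloud("scene")
m=(X[...,2]>96)&(X[...,2]<112)&(np.hypot(X[...,0]-492,X[...,1]+331)<40); p=X[m]; print("knob",cv2.minAreaRect(p[:,:2].astype(np.float32)),m.sum())
im,X=cloud("wrist"); cv2.imwrite("pics/w2.png",im[:,:,::-1]); np.save("pics/w2.npy",X)
go([540,-30,330],170)
E
```

```text
t: 10.9
ee_pos: [491.3, -330.2, 152.9]
orientation: [-2.528, -1.859, 0.002]
ft_force: [1.1, -0.6, -0.3]
width: 70.4
grasp_force: 0.0
t: 12.15
ee_pos: [539.0, -31.7, 344.6]
orientation: [-2.53, -1.862, 0.002]
ft_force: [-0.7, -0.8, 0.4]
width: 87.7
grasp_force: 0.0
knob ((491.63140869140625, -331.3031921386719), (46.8731575012207, 14.80943775177002), 73.2416763305664) 46
now [538.7 -32.2 344.2] yaw_y -17.38 tilt 0.11 q6 0.22 t 12.2
delta tool mm [ 2.5  0.6 14.2]
twist z deg -7.38
tilt fix xy deg [-0.1   0.04]
```

View pics/w2.png

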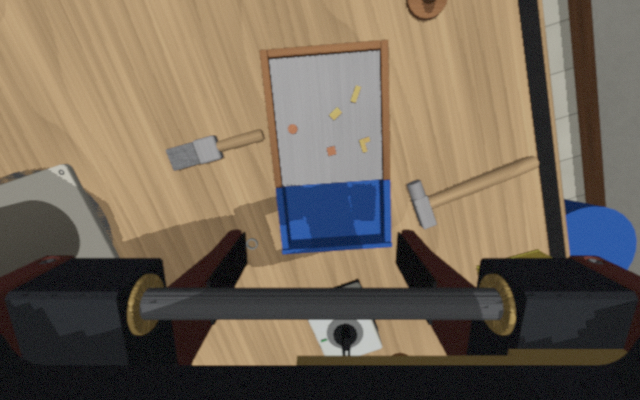

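Knob is at 73° (off). The wrist view shows the board with its back fence at top (y≈45–55), the tray below, and five offcuts at (293,129), (335,112), (356,93), (365,144) and (331,151). Now fit the plate and offcuts.

```bash
python3 - <<'E'
from h import *
X=np.load("pics/w2.npy"); im=cv2.imread("pics/w2.png").astype(int)
roi=np.zeros((400,640),bool); roi[35:255,255:400]=1
f=roi&(X[...,2]>42.5)&(X[...,2]<50)&(im[...,2]>im[...,0]+25); p=X[f][:,:2].astype(np.float32)
pl=roi&(abs(X[...,2]-36)<3)&(abs(im[...,2]-im[...,0])<25); q=X[pl][:,:2].astype(np.float32)
roi[185:]=0
print("plate z",np.median(X[pl][:,2]))
hull=cv2.minAreaRect(q); print("plate",hull,pl.sum())
# fit axes from fence rect
k=cv2.minAreaRect(p); print("fence",k)
c=(np.array(hull[0])); 
# axis from tray center (blue)
b=(im[...,0]>im[...,2]+60)&(X[...,2]<60)&(X[...,2]>0); b[:170]=0;b[:,:260]=0;b[:,400:]=0; r=cv2.minAreaRect(X[b][:,:2].astype(np.float32)); print("tray",r)
ey=c-np.array(r[0]); ey/=np.linalg.norm(ey); print("ey deg",np.degrees(np.arctan2(ey[1],ey[0])))
ex=np.array([ey[1],-ey[0]])
s=(im.max(-1)-im.min(-1)>45)&(im[...,2]>im[...,0]+30)&(X[...,2]>36); 
n,l,st,ce=cv2.connectedComponentsWithStats(s.astype(np.uint8))
for i in range(1,n):
    P=X[l==i]; d=P[:,:2].mean(0)-c; a=d@ex,d@ey
    if st[i,4]>15 and abs(a[0])<83 and abs(a[1])<98: print("chip",ce[i].round(),st[i,4],"plate xy",np.round(a,1),"ext",((P[:,:2]-c)@np.c_[ex,ey]).min(0).round(),((P[:,:2]-c)@np.c_[ex,ey]).max(0).round())
E
```

```text
plate z 36.41595141417088
plate ((573.6006469726562, 36.895477294921875), (201.67645263671875, 171.16844177246094), 76.75093841552734) 13045
fence ((568.416015625, 16.435211181640625), (266.1123046875, 194.263671875), 76.73003387451172)
tray ((535.8854370117188, -117.95391845703125), (116.3802261352539, 191.245361328125), 76.77770233154297)
ey deg 76.31152728905231
chip [330.  91.] 3017 plate xy [ 4.8 43. ] ext [-98. -99.] [ 97. 112.]
chip [355.  94.] 88 plate xy [43.8 38.7] ext [37. 27.] [51. 50.]
chip [335. 113.] 80 plate xy [10.8 11.3] ext [3. 3.] [20. 19.]
chip [292. 129.] 66 plate xy [-59.5  -7.6] ext [-67. -14.] [-53.  -0.]
chip [364. 143.] 88 plate xy [ 55.2 -38.4] ext [ 48. -51.] [ 64. -29.]
chip [331. 150.] 66 plate xy [  0.9 -46.3] ext [ -6. -53.] [  8. -39.]
chip [439. 256.] 90 plate xy [ 37.6 -67.5] ext [ 31. -69.] [ 41. -67.]
chip [509. 307.] 365 plate xy [ 29.8 -51.4] ext [ 28. -60.] [ 31. -46.]
chip [133. 307.] 336 plate xy [-59.9 -45.3] ext [-61. -54.] [-58. -40.]
chip [268. 287.] 49 plate xy [-29.1 -46.8] ext [-36. -48.] [-23. -46.]
chip [319. 287.] 19 plate xy [-15.6 -47.7] ext [-18. -48.] [-13. -47.]
chip [495. 323.] 18 plate xy [ 28.9 -58.3] ext [ 28. -59.] [ 29. -57.]
chip [199. 350.] 41 plate xy [-60.1 -79.4] ext [-63. -84.] [-40. -50.]
chip [310. 355.] 48 plate xy [-18.2 -56.1] ext [-21. -58.] [-15. -55.]
chip [379. 355.] 54 plate xy [ -2.7 -57.2] ext [ -6. -58.] [  1. -56.]
chip [426. 355.] 77 plate xy [  7.9 -57.9] ext [  3. -59.] [ 13. -57.]
chip [211. 365.] 17 plate xy [-37.3 -51.1] ext [-39. -52.] [-36. -50.]
```

Plate centre is (573.6, 36.9) with ey at 76.75°. Offcuts in the plate frame are (44,39), (11,11), (−60,−8), (55,−38) and (1,−46). Two passes at x=+32 and x=−34 cover them all. Next, over the scraper.

```bash
python3 -m creep '{"delta_pos":[[0.0256,-0.0128,0.003],[0.0256,-0.0128,0.003],[0.0256,-0.0128,0.003],[0.0256,-0.0128,0.003],[0.0256,-0.0128,0.003],[0.0256,-0.0128,0.003],[0.0256,-0.0128,0.003],[0.0256,-0.0128,0.003],[0.0256,-0.0128,0.003],[0.0256,-0.0128,0.003],[0.0256,-0.0128,0.003],[0.0256,-0.0128,0.003],[0.0256,-0.0128,0.003],[0,0,0],[0,0,0],[0,0,0],[0,0,0],[0,0,0],[0,0,0],[0,0,0]],"twist":[[0,0,0],[0,0,0],[0,0,0],[0,0,0],[0,0,0],[0,0,0],[0,0,0],[0,0,0],[0,0,0],[0,0,0],[0,0,0],[0,0,0],[0,0,0],[0,0,6.7],[0,0,6.7],[0,0,6.7],[0,0,6.7],[0,0,6.7],[0,0,6.7],[0,0,6.7]]}' 1; python3 -m creep '{"delta_pos":[[0,0,0],[0,0,0]],"twist":[[0,0,0],[0,0,0]]}' 1; python3 - <<'E'
from h import *
im,X=cloud("wrist"); cv2.imwrite("pics/w3.png",im[:,:,::-1]); np.save("pics/w3.npy",X)
go([500,353,200],115.6)
m=(np.hypot(X[...,0]-505,X[...,1]-352)<85); im=im.astype(int)
def rect(k,lab): 
    p=X[k][:,:2].astype(np.float32); print(lab,k.sum(),cv2.minAreaRect(p),np.median(X[k][:,2]))
Z=X[...,2]
rect(m&(Z>54)&(Z<66),"griptop")
rect(m&(Z>18)&(Z<27)&(im[...,0]>im[...,2]+60),"foottop")
rect(m&(Z<11)&(im.max(-1)<75),"pad")
E
```

```text
t: 13.92
ee_pos: [479.9, 334.6, 305.2]
orientation: [3.064, 0.689, -0.003]
ft_force: [-0.2, -0.9, -0.4]
width: 87.6
grasp_force: 0.0
t: 14.08
ee_pos: [479.9, 335.0, 305.5]
orientation: [3.061, 0.704, -0.002]
ft_force: [0.1, -0.8, -0.7]
width: 87.8
grasp_force: 0.0
now [479.8 335.1 305.7] yaw_y -64.07 tilt 0.06 q6 1.71 t 14.1
delta tool mm [ 26.   -7.3 105.6]
twist z deg 0.33
tilt fix xy deg [0.01 0.06]
griptop 326 ((501.92938232421875, 354.2336730957031), (74.60819244384766, 19.966463088989258), 22.811016082763672) 65.38202159598856
foottop 23 ((501.989013671875, 353.8743591308594), (95.22027587890625, 25.121110916137695), 22.984535217285156) 26.7638993836228
pad 1576 ((505.1240234375, 351.5944519042969), (127.37387084960938, 56.46034240722656), 25.43539810180664) 6.329398642429709
```

View pics/w3.png

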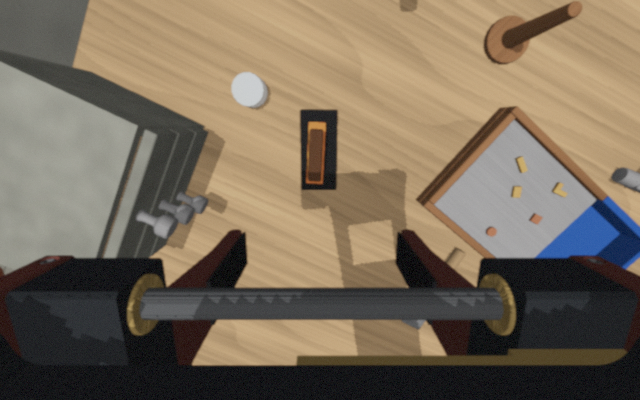

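The wrist view shows the scraper at (316,155) on its pad, about 2.5° skewed: scraper (502,354) at 22.9°, pad (505.1,351.6) at 25.4°. Heights match. Descend.

```bash
python3 -m creep '{"delta_pos":[[0.0143,-0.0037,0.02],[0.014,-0.0037,0.03],[0,0,0.035],[0,0,0.035],[0,0,0.035],[0,0,0.035],[0,0,0.03],[0,0,0.02],[0,0,0],[0,0,0]],"twist":[[0,0,0],[0,0,0],[0,0,3.0],[0,0,0],[0,0,0],[0,0,0],[0,0,0],[0,0,0],[0,0,0],[0,0,0]]}' 1; python3 -c "
from h import *
go([502,354.1,3],112.9)"
```

```text
t: 14.97
ee_pos: [501.4, 354.3, 65.4]
orientation: [3.078, 0.623, -0.004]
ft_force: [-0.0, 0.1, -0.1]
width: 87.7
grasp_force: 0.0
now [501.4 354.3  65.4] yaw_y -67.13 tilt 0.15 q6 1.77 t 15.0
delta tool mm [ 0.6  0.3 62.4]
twist z deg -0.03
tilt fix xy deg [0.03 0.14]
```

```bash
python3 -m creep '{"delta_pos":[[0.0006,0,0.025],[0,0,0.025],[0,0,0.012],[0,0,0],[0,0,0]],"twist":[[0,0,0],[0,0,0],[0,0,0],[0,0,0],[0,0,0]]}' 1 && python3 -m creep '{"delta_pos":[[0,0,0],[0,0,0],[0,0,0],[0,0,0],[0,0,0],[0,0,0],[0,0,0],[0,0,0],[0,0,0],[0,0,0],[0,0,0],[0,0,0]],"twist":[[0,0,0],[0,0,0],[0,0,0],[0,0,0],[0,0,0],[0,0,0],[0,0,0],[0,0,0],[0,0,0],[0,0,0],[0,0,0],[0,0,0]]}' 0;python3 -c "
from h import *
go([502,354.1,3],112.9)"
```

```text
t: 15.38
ee_pos: [503.0, 355.5, 5.3]
orientation: [-3.079, -0.621, -0.001]
ft_force: [0.1, 0.0, -0.5]
width: 87.6
grasp_force: 0.0
t: 16.38
ee_pos: [502.4, 355.1, 4.2]
orientation: [3.08, 0.62, -0.0]
ft_force: [-0.3, -0.7, -0.7]
width: 19.6
grasp_force: 30.0
now [502.4 355.1   4.2] yaw_y -67.22 tilt 0.01 q6 1.77 t 16.4
delta tool mm [-0.8  0.8  1.2]
twist z deg -0.12
tilt fix xy deg [0.   0.01]
```

Held (19.6 mm). Foot underside = reported z + 1.8. Lift and check mandrel clearance on the way.

```bash
python3 -m creep '{"delta_pos":[[0,0,-0.02],[0,0,-0.03],[0,0,-0.04],[0,0,-0.02],[0,0,0],[0,0,0]],"twist":[[0,0,0],[0,0,0],[0,0,0],[0,0,0],[0,0,0],[0,0,0]]}' 0; python3 -c "
from h import *
print(ray('scene',307,300,8),ray('scene',306,268,130),ray('side',241,230,8))
c=np.array([573.6,36.9]);ex=np.array([.9734,-.2292]);ey=np.array([.2292,.9734])
for a,b in((32,80),(-34,80),(32,-110),(-34,-110)): print(a,b,c+a*ex+b*ey)
p=c+32*ex+80*ey; go([*p,100],76.75);o=get_obs();print(o['width'],o['ft_force'])"
```

```text
t: 16.88
ee_pos: [503.0, 355.4, 115.2]
orientation: [-3.079, -0.62, -0.003]
ft_force: [0.4, -0.7, -2.2]
width: 19.8
grasp_force: 30.0
[775.53077181 174.02428533   8.        ] [773.18525083 172.84250977 130.        ] [766.11893151 183.03830379   8.        ]
32 80 [623.0848 107.4376]
-34 80 [558.8404 122.5648]
32 -110 [579.5368 -77.5084]
-34 -110 [515.2924 -62.3812]
now [503.  355.4 115.2] yaw_y -67.22 tilt 0.13 q6 1.77 t 16.9
delta tool mm [ 14.7 275.2  15.2]
twist z deg 36.03
tilt fix xy deg [-0.02 -0.13]
19.800818028618657 [ 0.40237218 -0.70611109 -2.20313662]
```

```bash
python3 -m creep '{"delta_pos":[[0.0012,0.0229,0],[0.0012,0.0229,0],[0.0012,0.0229,0],[0.0012,0.0229,0],[0.0012,0.0229,0],[0.0012,0.0229,0],[0.0012,0.0229,0],[0.0012,0.0229,0],[0.0012,0.0229,0],[0.0012,0.0229,0],[0.0012,0.0229,0],[0.0012,0.0229,0],[0,0,0],[0,0,0],[0,0,0],[0,0,0],[0,0,0],[0,0,0],[0,0,0],[0,0,0]],"twist":[[0,0,0],[0,0,0],[0,0,0],[0,0,0],[0,0,0],[0,0,0],[0,0,0],[0,0,0],[0,0,0],[0,0,0],[0,0,0],[0,0,0],[0,0,6],[0,0,6],[0,0,6],[0,0,6],[0,0,6],[0,0,6],[0,0,0],[0,0,0]]}' 0; python3 -c "
from h import *
go([623.1,107.4,34.8],76.75);o=get_obs();print(o['width'],o['ft_force'])"
```

```text
t: 18.55
ee_pos: [620.8, 107.2, 112.3]
orientation: [3.12, -0.357, -0.005]
ft_force: [-0.5, 1.3, -2.3]
width: 20.1
grasp_force: 30.0
now [620.8 107.2 112.3] yaw_y -103.04 tilt 0.19 q6 1.95 t 18.6
delta tool mm [ 2.4 -0.8 77.5]
twist z deg 0.21
tilt fix xy deg [0.07 0.18]
20.10982062110219 [-0.45442136  1.27543584 -2.33549202]
```

```bash
python3 -m creep '{"delta_pos":[[0.0022,-0.0008,0.02],[0,0,0.02],[0,0,0.02],[0,0,0.01],[0,0,0],[0,0,0],[0,0,0]],"twist":[[0,0,0],[0,0,0],[0,0,0],[0,0,0],[0,0,0],[0,0,0],[0,0,0]]}' 0; python3 -c "
from h import *
go([623.1,107.4,34.8],76.75);o=get_obs();print(o['width'],o['ft_force'])"
```

```text
t: 19.13
ee_pos: [625.1, 107.7, 45.0]
orientation: [-3.121, 0.36, -0.002]
ft_force: [-0.4, 0.1, -1.4]
width: 19.7
grasp_force: 30.0
now [625.1 107.7  45. ] yaw_y -103.17 tilt 0.06 q6 1.95 t 19.1
delta tool mm [-1.9  0.8 10.2]
twist z deg 0.08
tilt fix xy deg [-0.02 -0.06]
19.65598443357083 [-0.42049291  0.07628637 -1.35454974]
```

```bash
python3 -m creep '{"delta_pos":[[-0.001,0.0005,0.005],[0,0,0.003],[0,0,0],[0,0,0],[0,0,0]],"twist":[[0,0,0],[0,0,0],[0,0,0],[0,0,0],[0,0,0]]}' 0; python3 -m creep '{"delta_pos":[[0,0,0.001],[0,0,0],[0,0,0]],"twist":[[0,0,0],[0,0,0],[0,0,0]]}' 0;python3 -m creep '{"delta_pos":[[0,0,0.001],[0,0,0],[0,0,0]],"twist":[[0,0,0],[0,0,0],[0,0,0]]}' 0; python3 -c "
from h import *
go([623.1,107.4,34.8],76.75);o=get_obs();print(o['width'],o['ft_force'])"
```

```text
t: 19.55
ee_pos: [623.5, 107.4, 36.5]
orientation: [-3.121, 0.361, -0.001]
ft_force: [-0.8, -0.2, -2.0]
width: 19.7
grasp_force: 30.0
t: 19.8
ee_pos: [623.4, 107.4, 35.3]
orientation: [-3.121, 0.362, -0.0]
ft_force: [0.4, 0.7, -2.3]
width: 19.9
grasp_force: 30.0
t: 20.05
ee_pos: [623.4, 107.4, 34.2]
orientation: [3.121, -0.362, -0.0]
ft_force: [0.5, -0.6, -1.7]
width: 20.2
grasp_force: 30.0
now [623.4 107.4  34.2] yaw_y -103.22 tilt 0.01 q6 1.95 t 20.1
delta tool mm [-0.3  0.  -0.6]
twist z deg 0.03
tilt fix xy deg [0.   0.01]
20.16893666189191 [ 0.54851215 -0.58898578 -1.73769158]
```

```bash
python3 -m creep '{"delta_pos":[[0,0.005,0],[0,0.01,0],[0,0.01,0],[0,0.01,0],[0,0.01,0],[0,0.01,0],[0,0.01,0],[0,0.01,0],[0,0.01,0],[0,0.01,0],[0,0.01,0],[0,0.01,0],[0,0.01,0],[0,0.01,0],[0,0.01,0],[0,0.01,0],[0,0.01,0],[0,0.01,0],[0,0.01,0],[0,0.008,0]],"twist":[[0,0,0],[0,0,0],[0,0,0],[0,0,0],[0,0,0],[0,0,0],[0,0,0],[0,0,0],[0,0,0],[0,0,0],[0,0,0],[0,0,0],[0,0,0],[0,0,0],[0,0,0],[0,0,0],[0,0,0],[0,0,0],[0,0,0],[0,0,0]]}' 0; python3 -m creep '{"delta_pos":[[0,0,0],[0,0,0],[0,0,0]],"twist":[[0,0,0],[0,0,0],[0,0,0]]}' 0; python3 - <<'E'
from h import *
go([579.5,-77.5,34.2],76.75);o=get_obs();print(o['width'],o['ft_force'])
a=get_image("scene")[0][150:270,255:395]; b=get_image("side")[0][155:260,265:385]
out=np.zeros((360,800,3),np.uint8); out[:343,:400]=cv2.resize(a,(400,343),interpolation=2); out[:350,400:]=cv2.resize(b,(400,350),interpolation=2); cv2.imwrite("pics/s1.png",out[:,:,::-1])
E
```

```text
t: 21.72
ee_pos: [578.9, -81.7, 34.3]
orientation: [3.121, -0.362, -0.0]
ft_force: [-0.2, -0.1, -1.8]
width: 19.5
grasp_force: 30.0
t: 21.97
ee_pos: [579.3, -80.4, 34.3]
orientation: [-3.121, 0.362, -0.0]
ft_force: [0.0, -0.8, -2.2]
width: 20.1
grasp_force: 30.0
now [579.3 -80.4  34.3] yaw_y -103.23 tilt 0.01 q6 1.64 t 22.0
delta tool mm [-0.5 -2.8  0.1]
twist z deg 0.02
tilt fix xy deg [-0.01 -0.  ]
20.128224731843932 [ 0.04499493 -0.76453698 -2.2365668 ]
```

View pics/s1.png

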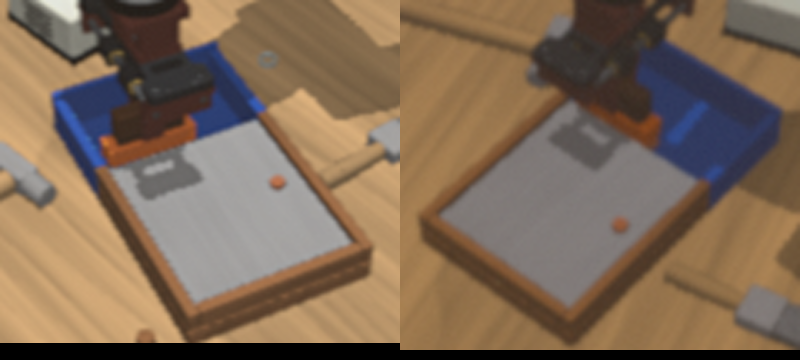

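The plate is clear apart from the copper disc at crop (277,182). Second pass at x=−34.

```bash
python3 -m creep '{"delta_pos":[[0,0,-0.02],[0,0,-0.02],[-0.0094,-0.0216,0],[-0.0094,-0.0216,0],[-0.0094,-0.0216,0],[-0.0094,-0.0216,0],[-0.0094,-0.0216,0],[-0.0094,-0.0216,0],[-0.0094,-0.0216,0],[0,0,0],[0,0,0],[0,0,0.02],[0,0,0.015],[0,0,0],[0,0,0]],"twist":[[0,0,0],[0,0,0],[0,0,0],[0,0,0],[0,0,0],[0,0,0],[0,0,0],[0,0,0],[0,0,0],[0,0,0],[0,0,0],[0,0,0],[0,0,0],[0,0,0],[0,0,0]]}' 0; python3 - <<'E'
from h import *
p=np.array([573.6,36.9])-34*np.array([.9734,-.2292])+38*np.array([.2292,.9734])
go([*p,34.2],76.75);o=get_obs();print(o['width'],o['ft_force'])
E
```

```text
t: 23.32
ee_pos: [549.3, 81.0, 38.8]
orientation: [3.12, -0.362, -0.003]
ft_force: [0.2, -0.5, -1.8]
width: 19.8
grasp_force: 30.0
now [549.3  81.   38.8] yaw_y -103.25 tilt 0.10 q6 1.93 t 23.3
delta tool mm [-0.2 -0.6  4.6]
twist z deg 0.00
tilt fix xy deg [0.04 0.1 ]
19.786186778505712 [ 0.20218178 -0.51605716 -1.76550473]
```

```bash
python3 -m creep '{"delta_pos":[[0,0,0.003],[0,0,0.0018],[0,0,0],[0,0,0]],"twist":[[0,0,0],[0,0,0],[0,0,0],[0,0,0]]}' 0 && python3 -m creep '{"delta_pos":[[0,0.005,0],[0,0.01,0],[0,0.01,0],[0,0.01,0],[0,0.01,0],[0,0.01,0],[0,0.01,0],[0,0.01,0],[0,0.01,0],[0,0.01,0],[0,0.01,0],[0,0.01,0],[0,0.01,0],[0,0.01,0],[0,0.01,0],[0,0.005,0],[0,0,0],[0,0,0]],"twist":[[0,0,0],[0,0,0],[0,0,0],[0,0,0],[0,0,0],[0,0,0],[0,0,0],[0,0,0],[0,0,0],[0,0,0],[0,0,0],[0,0,0],[0,0,0],[0,0,0],[0,0,0],[0,0,0],[0,0,0],[0,0,0]]}' 0; python3 -m creep '{"delta_pos":[[0,0,-0.02],[0,0,-0.03],[0,0,-0.03],[0,0,0],[0,0,0]],"twist":[[0,0,0],[0,0,0],[0,0,0],[0,0,0],[0,0,0]]}' 0; python3 - <<'E'
from h import *
go([505.1,351.6,110],115.43);o=get_obs();print(o['width'],o['ft_force'])
E
```

```text
t: 23.65
ee_pos: [550.1, 81.6, 34.9]
orientation: [-3.121, 0.362, -0.001]
ft_force: [0.7, 0.7, -1.6]
width: 20.0
grasp_force: 30.0
t: 25.15
ee_pos: [515.5, -64.6, 34.5]
orientation: [-3.12, 0.363, -0.0]
ft_force: [-0.3, -0.1, -1.7]
width: 20.1
grasp_force: 30.0
t: 25.57
ee_pos: [516.9, -64.0, 116.0]
orientation: [3.121, -0.361, 0.006]
ft_force: [-0.0, -0.0, -1.7]
width: 19.9
grasp_force: 30.0
now [516.9 -64.  116. ] yaw_y -103.18 tilt 0.22 q6 1.65 t 25.6
delta tool mm [-106.3 -402.     5.7]
twist z deg -38.61
tilt fix xy deg [-0.02 -0.22]
19.901534146333137 [-0.04522598 -0.02773516 -1.69930351]
```

```bash
python3 -m creep '{"delta_pos":[[-0.0063,-0.0236,0],[-0.0063,-0.0236,0],[-0.0063,-0.0236,0],[-0.0063,-0.0236,0],[-0.0063,-0.0236,0],[-0.0063,-0.0236,0],[-0.0063,-0.0236,0],[-0.0063,-0.0236,0],[-0.0063,-0.0236,0],[-0.0063,-0.0236,0],[-0.0063,-0.0236,0],[-0.0063,-0.0236,0],[-0.0063,-0.0236,0],[-0.0063,-0.0236,0],[-0.0063,-0.0236,0],[-0.0063,-0.0236,0],[-0.0063,-0.0236,0]],"twist":[[0,0,0],[0,0,0],[0,0,0],[0,0,0],[0,0,0],[0,0,0],[0,0,0],[0,0,0],[0,0,0],[0,0,0],[0,0,0],[0,0,0],[0,0,0],[0,0,0],[0,0,0],[0,0,0],[0,0,0]]}' 0; python3 -m creep '{"delta_pos":[[0,0,0],[0,0,0],[0,0,0],[0,0,0],[0,0,0],[0,0,0],[0,0,0],[0,0,0],[0,0,0]],"twist":[[0,0,-6.4],[0,0,-6.4],[0,0,-6.4],[0,0,-6.4],[0,0,-6.4],[0,0,-6.6],[0,0,0],[0,0,0],[0,0,0]]}' 0; python3 - <<'E'
from h import *
# refine pad pose from wrist and scraper in hand, using colour+depth from scene/side too
go([505.1,351.6,10],115.43);o=get_obs();print(o['width'],o['ft_force'])
a=get_image("scene")[0][150:330,255:475]; b=get_image("side")[0][155:330,235:395]
out=np.zeros((420,800,3),np.uint8); out[:327,:400]=cv2.resize(a,(400,327),interpolation=2); out[:420,400:784]=cv2.resize(b,(384,420),interpolation=2); cv2.imwrite("pics/s2.png",out[:,:,::-1])
for n in("scene","side"):
    im,X=cloud(n); im=im.astype(int); m=(abs(X[...,0]-503)<90)&(abs(X[...,1]-352)<90)&(X[...,2]>100)&(im[...,0]>im[...,2]+70); p=X[m]; print(n,m.sum(),np.percentile(p[:,2],[1,50,99]),cv2.minAreaRect(p[:,:2].astype(np.float32)))
E
```

```text
t: 26.98
ee_pos: [501.4, 351.6, 112.3]
orientation: [3.119, -0.361, -0.004]
ft_force: [0.4, -0.3, -1.6]
width: 20.0
grasp_force: 30.0
t: 27.73
ee_pos: [502.3, 350.5, 113.4]
orientation: [3.065, 0.685, -0.003]
ft_force: [0.5, 0.5, -1.8]
width: 19.5
grasp_force: 30.0
now [502.3 350.5 113.4] yaw_y -64.80 tilt 0.10 q6 1.72 t 27.7
delta tool mm [  3.2   0.2 103.4]
twist z deg -0.23
tilt fix xy deg [0.01 0.1 ]
19.469521222228718 [ 0.52271815  0.45567883 -1.80972955]
scene 149 [116.89588441 135.7392652  250.57150565] ((503.0444030761719, 378.4285888671875), (61.9713134765625, 91.01905822753906), 40.522743225097656)
side 81 [114.62085919 135.26232237 141.39223768] ((461.78619384765625, 337.9196472167969), (34.98741912841797, 19.219738006591797), 81.70179748535156)
```

View pics/s2.png

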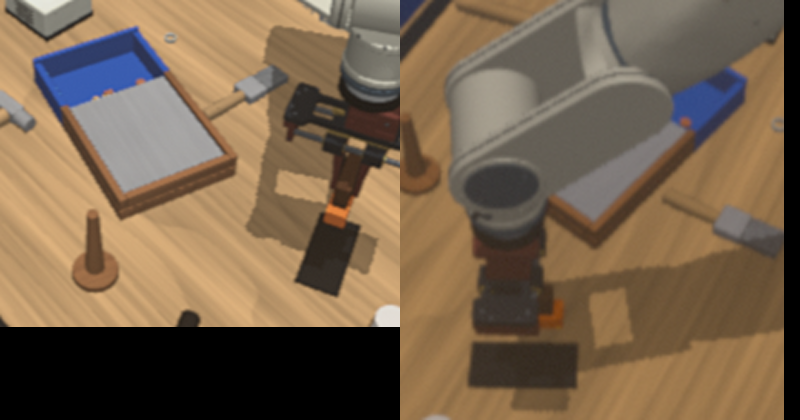

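The plate looks clear, with offcuts seen right at the tray edge: scene px near (332,195), (314,201), (308,203). I'll check their depth while still holding the scraper, and re-measure the pad.

```bash
python3 - <<'E'
from h import *
c=np.array([573.6,36.9]);ex=np.array([.9734,-.2292]);ey=np.array([.2292,.9734])
for n in("scene","side"):
    im,X=cloud(n); im=im.astype(int)
    d=X[...,:2]-c; a=d@ex; b=d@ey; Z=X[...,2]
    s=(abs(a)<82)&(b>-205)&(b<98)&(im[...,0]>im[...,2]+40)
    k,l,st,ce=cv2.connectedComponentsWithStats(s.astype(np.uint8))
    for i in range(1,k):
        q=l==i; print(n,ce[i].round(),st[i,4],"plate",a[q].mean().round(),b[q].mean().round(),"z",Z[q].min().round(),Z[q].max().round())
    r=(np.hypot(X[...,0]-505,X[...,1]-352)<85)&(Z<12)&(im.max(-1)<75); print(n,"pad",cv2.minAreaRect(X[r][:,:2].astype(np.float32)),r.sum())
E
```

```text
scene [332. 195.] 8 plate -58.0 -127.0 z 7.0 39.0
scene [314. 201.] 10 plate 2.0 -124.0 z 9.0 37.0
scene [308. 204.] 4 plate 27.0 -117.0 z 9.0 35.0
scene [302. 224.] 1 plate 81.0 -34.0 z 38.0 38.0
scene [309. 235.] 1 plate 80.0 10.0 z 36.0 36.0
scene [311. 238.] 1 plate 80.0 23.0 z 37.0 37.0
scene [313. 241.] 1 plate 80.0 36.0 z 37.0 37.0
scene [354. 244.] 1 plate -11.0 97.0 z 42.0 42.0
scene [316. 246.] 1 plate 81.0 55.0 z 37.0 37.0
scene [318. 249.] 1 plate 81.0 68.0 z 39.0 39.0
scene [341. 249.] 1 plate 29.0 98.0 z 43.0 43.0
scene [320. 252.] 1 plate 80.0 77.0 z 36.0 36.0
scene [333. 252.] 1 plate 52.0 97.0 z 42.0 42.0
scene pad ((505.6482238769531, 351.4157409667969), (129.25979614257812, 57.23537826538086), 25.422624588012695) 871
side [353. 206.] 9 plate -63.0 -127.0 z 6.0 12.0
side pad ((501.3436279296875, 353.1265869140625), (125.64187622070312, 61.11986541748047), 27.452423095703125) 797
```

Offcuts in view lie on the tray floor (z≈7–10), and the plate is empty. Place the scraper.

```bash
python3 -m creep '{"delta_pos":[[0.0035,0,0.02],[0,0,0.02],[0,0,0.02],[0,0,0.02],[0,0,0.01],[0,0,0.005],[0,0,0],[0,0,0],[0,0,0]],"twist":[[0,0,-0.2],[0,0,0],[0,0,0],[0,0,0],[0,0,0],[0,0,0],[0,0,0],[0,0,0],[0,0,0]]}' 0; python3 - <<'E'
from h import *
go([505.6,351.9,4.2],115.43);o=get_obs();print(o['width'],o['ft_force'])
E
```

```text
t: 28.78
ee_pos: [506.9, 352.8, 20.7]
orientation: [-3.063, -0.695, -0.003]
ft_force: [-1.0, 0.8, -1.3]
width: 19.6
grasp_force: 30.0
now [506.9 352.8  20.7] yaw_y -64.42 tilt 0.11 q6 1.71 t 28.8
delta tool mm [-1.6  0.3 16.4]
twist z deg 0.15
tilt fix xy deg [-0.02 -0.11]
19.632474108306674 [-1.00747522  0.79184928 -1.26086107]
```

```bash
python3 -m creep '{"delta_pos":[[-0.001,0,0.01],[0,0,0.004],[0,0,0],[0,0,0],[0,0,0]],"twist":[[0,0,0.1],[0,0,0],[0,0,0],[0,0,0],[0,0,0]]}' 0;  python3 -m creep '{"delta_pos":[[0,0,0.001],[0,0,0.001],[0,0,0],[0,0,0],[0,0,0]],"twist":[[0,0,0],[0,0,0],[0,0,0],[0,0,0],[0,0,0]]}' 0; python3 - <<'E'
from h import *
go([505.6,351.9,4.2],115.43);o=get_obs();print(o['width'],o['ft_force'])
E
```

```text
t: 29.2
ee_pos: [505.2, 351.8, 5.5]
orientation: [3.064, 0.693, -0.0]
ft_force: [0.2, 0.1, -1.7]
width: 19.7
grasp_force: 30.0
t: 29.62
ee_pos: [505.5, 352.0, 4.1]
orientation: [-3.064, -0.693, -0.001]
ft_force: [-1.1, -0.9, 5.9]
width: 19.8
grasp_force: 30.0
now [505.5 352.    4.1] yaw_y -64.52 tilt 0.04 q6 1.72 t 29.6
delta tool mm [ 0.   0.2 -0.1]
twist z deg 0.05
tilt fix xy deg [-0.01 -0.04]
19.778942479621538 [-1.11900343 -0.85091242  5.90315691]
```

Contact with the pad (fz rises to +6 N). Release, lift straight up and check.

```bash
python3 -m creep '{"delta_pos":[[0,0,0],[0,0,0],[0,0,0],[0,0,0],[0,0,0],[0,0,0],[0,0,0],[0,0,0],[0,0,0],[0,0,0]],"twist":[[0,0,0],[0,0,0],[0,0,0],[0,0,0],[0,0,0],[0,0,0],[0,0,0],[0,0,0],[0,0,0],[0,0,0]]}' 1;  python3 -m creep '{"delta_pos":[[0,0,-0.01],[0,0,-0.03],[0,0,-0.04],[0,0,-0.04],[0,0,-0.04],[0,0,-0.04],[0,0,-0.04],[0,0,-0.04],[0,0,-0.02],[-0.02,0,0],[0,0,0],[0,0,0],[0,0,0]],"twist":[[0,0,0],[0,0,0],[0,0,0],[0,0,0],[0,0,0],[0,0,0],[0,0,0],[0,0,0],[0,0,0],[0,0,0],[0,0,0],[0,0,0],[0,0,0]]}' 1; python3 - <<'E'
from h import *
im,X=cloud("wrist"); cv2.imwrite("pics/w4.png",im[:,:,::-1]); im=im.astype(int); Z=X[...,2]
m=(np.hypot(X[...,0]-505,X[...,1]-352)<85)
def rect(k,lab): 
    p=X[k][:,:2].astype(np.float32); print(lab,k.sum(),cv2.minAreaRect(p),np.median(X[k][:,2]))
rect(m&(Z>54)&(Z<70),"griptop")
rect(m&(Z>18)&(Z<30)&(im[...,0]>im[...,2]+60),"foottop")
rect(m&(Z<11)&(im.max(-1)<75),"pad")
E
```

```text
t: 30.45
ee_pos: [505.2, 351.8, 3.5]
orientation: [-3.064, -0.693, -0.0]
ft_force: [-0.1, 0.2, 0.0]
width: 83.1
grasp_force: 0.0
t: 31.53
ee_pos: [487.0, 343.1, 303.2]
orientation: [3.064, 0.693, -0.001]
ft_force: [-0.3, 0.3, 0.3]
width: 87.6
grasp_force: 0.0
griptop 730 ((505.3450927734375, 350.5295715332031), (74.89633178710938, 19.12323570251465), 25.142105102539062) 66.1425362518197
foottop 264 ((505.1766662597656, 351.355224609375), (93.32948303222656, 24.869190216064453), 25.747575759887695) 28.252159831603706
pad 1615 ((505.23553466796875, 351.385498046875), (126.48641204833984, 57.3624382019043), 25.304697036743164) 6.290742199962608
```

View pics/w4.png

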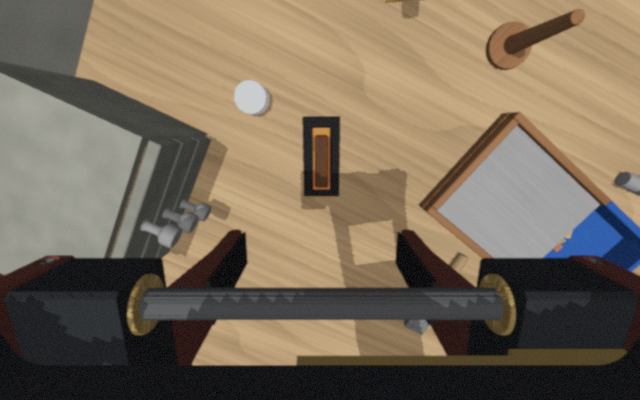

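The scraper stands centred and aligned on the pad (505.3,350.9 at ~25.4°; pad 505.2,351.4 at 25.3°). Offcuts show at (560,242), near the tray edge, so I'll check their depth.

```bash
python3 - <<'E'
from h import *
c=np.array([573.6,36.9]);ex=np.array([.9734,-.2292]);ey=np.array([.2292,.9734])
im,X=cloud("wrist"); im=im.astype(int)
d=X[...,:2]-c; a=d@ex; b=d@ey; Z=X[...,2]
s=(abs(a)<84)&(b>-210)&(b<98)&(im[...,0]>im[...,2]+40)
s[:200]=0
k,l,st,ce=cv2.connectedComponentsWithStats(s.astype(np.uint8))
for i in range(1,k):
    q=l==i
    if st[i,4]>4: print(ce[i].round(),st[i,4],"plate",a[q].mean().round(),b[q].min().round(),b[q].max().round(),"z",np.percentile(Z[q],[5,50,95]).round(),im[q].mean(0).round())
go([540,-40,345],162.5)
E
```

```text
[601. 201.] 5 plate 84.0 -94.0 -87.0 z [42. 45. 45.] [97. 69. 46.]
[568. 235.] 16 plate 24.0 -130.0 -122.0 z [10. 11. 13.] [187. 166. 124.]
[558. 246.] 47 plate -0.0 -134.0 -100.0 z [ 9. 10. 36.] [171. 131. 103.]
now [487.2 343.2 302.6] yaw_y -64.52 tilt 0.08 q6 1.72 t 31.6
delta tool mm [-117.3  368.6  -42.1]
twist z deg -47.02
tilt fix xy deg [0.01 0.08]
```

Not all five are visible from here, so I'll fly over the tray to count.

```bash
python3 -m creep '{"delta_pos":[[-0.0078,0.0246,-0.003],[-0.0078,0.0246,-0.003],[-0.0078,0.0246,-0.003],[-0.0078,0.0246,-0.003],[-0.0078,0.0246,-0.003],[-0.0078,0.0246,-0.003],[-0.0078,0.0246,-0.003],[-0.0078,0.0246,-0.003],[-0.0078,0.0246,-0.003],[-0.0078,0.0246,-0.003],[-0.0078,0.0246,-0.003],[-0.0078,0.0246,-0.003],[-0.0078,0.0246,-0.003],[-0.0078,0.0246,-0.003],[-0.0078,0.0246,-0.003]],"twist":[[0,0,0],[0,0,0],[0,0,0],[0,0,0],[0,0,0],[0,0,0],[0,0,0],[0,0,0],[0,0,0],[0,0,0],[0,0,0],[0,0,0],[0,0,0],[0,0,0],[0,0,0]]}' 1; python3 -m creep '{"delta_pos":[[0,0,0],[0,0,0],[0,0,0],[0,0,0],[0,0,0],[0,0,0],[0,0,0],[-0.03,0,0],[-0.03,0,0],[-0.03,0,0],[0,0,0],[0,0,0]],"twist":[[0,0,-6.7],[0,0,-6.7],[0,0,-6.7],[0,0,-6.7],[0,0,-6.7],[0,0,-6.7],[0,0,-6.7],[0,0,0],[0,0,0],[0,0,0],[0,0,0],[0,0,0]]}' 1; python3 - <<'E'
from h import *
c=np.array([573.6,36.9]);ex=np.array([.9734,-.2292]);ey=np.array([.2292,.9734])
im,X=cloud("wrist"); cv2.imwrite("pics/w5.png",cv2.resize(im[20:240,230:450,::-1],None,fx=2.6,fy=2.6,interpolation=2)); im=im.astype(int)
d=X[...,:2]-c; a=d@ex; b=d@ey; Z=X[...,2]
s=(abs(a)<82)&(b>-205)&(b<97)&(im[...,0]>im[...,2]+40); s[230:]=0
k,l,st,ce=cv2.connectedComponentsWithStats(s.astype(np.uint8))
for i in range(1,k):
    q=l==i
    if st[i,4]>6: print(ce[i].round(),st[i,4],"plate",a[q].mean().round(),b[q].min().round(),b[q].max().round(),"z",np.percentile(Z[q],[5,50,95]).round())
_,X=cloud("scene"); m=(X[...,2]>98)&(X[...,2]<112)&(np.hypot(X[...,0]-492,X[...,1]+331)<40); print("knob",cv2.minAreaRect(X[m][:,:2].astype(np.float32)))
E
```

```text
t: 32.88
ee_pos: [540.5, -41.6, 347.8]
orientation: [-3.064, -0.693, 0.002]
ft_force: [-1.2, 0.7, -1.1]
width: 87.7
grasp_force: 0.0
t: 33.88
ee_pos: [512.9, -127.1, 347.8]
orientation: [-2.537, -1.851, 0.001]
ft_force: [1.2, 0.0, -0.5]
width: 87.8
grasp_force: 0.0
[358. 128.] 34 plate 48.0 -120.0 -106.0 z [12. 13. 23.]
[349. 133.] 60 plate 31.0 -130.0 -112.0 z [10. 11. 13.]
[333. 136.] 102 plate 3.0 -135.0 -113.0 z [ 9. 12. 17.]
[297. 143.] 49 plate -59.0 -135.0 -123.0 z [ 9. 10. 12.]
knob ((492.70526123046875, -331.571533203125), (45.628902435302734, 13.758637428283691), 70.54796600341797)
```

View pics/w5.png

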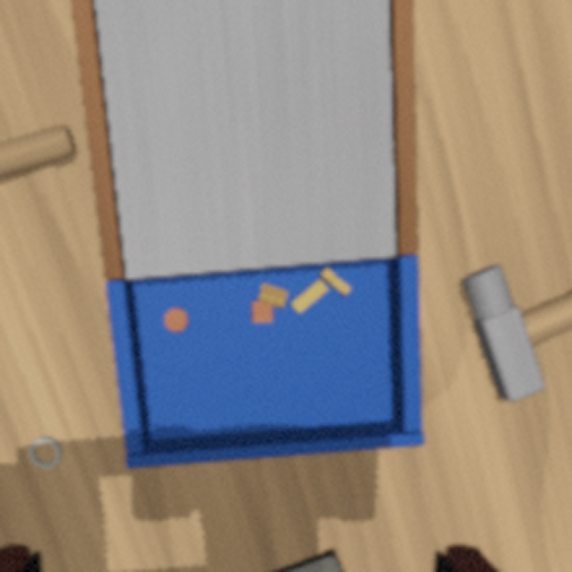

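All five offcuts are in the tray: the disc at (176,320), square (262,312), block (273,294), bar (310,296) and L-piece (336,282). The plate is empty and the knob is off.

```bash
python3 -c "
from workcell import *
print(close_job())"
```

```text
the job is handed in; nothing more can be done
None
```

I handed the job in at about 34 s: the knob is off, all five offcuts are in the blue tray, and the scraper stands centred and lined up on its pad. My first grip on the knob closed just above it without turning it, and the second try worked.

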